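# Unmould a plaster cast and aim the examination lamp at it

### The arm

A 6-joint arm with a two-finger parallel gripper is mounted at the origin on the work surface; the furniture and walls round the work are solid. World frame = base frame: x ahead of the robot, y to its left, z up, the work surface at z = 0. Lengths are in mm, angles in rad, forces in N, time in s.
With the tool pointing down it reaches from about 400 to 925 mm from the base axis. Payload 12.5 kg.
Tool frame: the origin (TCP) lies midway between the tips of the shut fingers; the grasp point (between the pads) lies 19 mm behind it; z points along the fingers, y is the direction in which the jaws open and shut (so a half turn about z gives the same grasp; the last joint's range is limited). The gripper opens to 95 mm and grips with 3 to 60 N. Pads are 20 mm wide; open, the fingers measure 119 mm over their backs; the gripper's body (75 mm by 180 mm) begins 59 mm behind the grasp point.
Start: joints at [-1.282, 0.491, 1.559, -0, 1.092, -0.106], TCP at [240.414, -576.93, 214.661] pointing down, gripper open.
Joint ranges: [-3.1, 3.1], [-0.84, 2.19], [0.05, 2.79], [-1.13, 4.28], [0.06, 2.93], [-2.69, 2.69]. Speed limits (rad/s): [2.22, 2.22, 2.79, 3.14, 3.14, 3.14].

### API

Orientations are given as [roll, pitch, yaw] about the fixed x, y, z axes, in that order (R = Rz(yaw) Ry(pitch) Rx(roll)).
In Python, from cell import * gives the robot as it stands. The module is installed in compiled form; this text tells all that it offers.
- The arm moves only by the tool carry_out, never from a script. Its argument "moves" is a list of rows, each an object of numbers: "dx", "dy", "dz": the shift along the tool's x, y, z in m; "twist": the turn about the tool's z in degrees. A call has 1 to 5 rows; each row is the pose to reach, as a shift and turn from the pose commanded when the call began, along the tool's axes at that moment; what a row does not reach only later rows make up. A row lasts 1/10 s, in which the tool goes at most 50 mm and 8.59 degrees, less where a joint would pass 70% of its speed; a pose out of reach is approached as far as the arm can. A call with a gripper value outside its range is refused whole. "grip" is the finger opening in m, from 0 to 0.0951, set as the call begins (left out, the last holds). The fingers move at their own pace and stop on an object; the grip force is fixed at half the most. Time passes only in rows, so rows that repeat a pose let the fingers close. It gives the time, the measured TCP pose, the force and the opening at its end, in the units of the state.
- state(): the state, without advancing time (a new reading comes with each control period).
- read_camera(name): name is "scene" or "top"; returns (picture, depth): 480x640x3 uint8, red, green, blue; 480x640 float32, mm along the optical axis (not along the pixel's ray), 0 where there is no reading.
- camera_info(name): a dict with "mtx" (3x3 intrinsics, pixels), "R" (3x3) and "t" (3): a world point X has camera coordinates R X + t. Camera axes: x right, y down, z forward; pixel columns grow to the right and rows downward; lengths in mm; the calibration is good to about 2 mm. A picture is of the moment at which its call begins. camera_info takes no time and is no camera call.
- job_done(): hands the job in, once; it reports no verdict.
The state is a dict: "t": time; "joints": joint angles; "qvel": joint speeds; "tau": joint torques, N m; "eef_pos": TCP position; "tcp_rot": TCP orientation; "ft_force": force on the tool from outside, world axes, zero at the start; "moment": the same for the moment, N m; "opening": opening from 0.0 (shut) to 1.0 (fully open).
Only numpy, scipy, OpenCV 4.12 (cv2) and the standard library are available. Lean on these libraries where they do the work, as an engineer would, in place of code of your own. Each camera call takes 0.05 s, during which the arm holds its last target. There are 200 camera calls.

### The job

Lift the plaster cast out of its mould and set it down, without dropping it, flat inside the shallow grey tray with its ribbed side up. Swivel and tilt the head of the examination lamp by its handle so that the middle of its white panel points squarely at the middle of the cast in the tray. Leave the other things on the desk standing where they are.

Things in the scene. Friction and masses are not known exactly. Their poses are not given: they have to be found in the camera images.
- cast: Plaster cast, loose, 0.2 to 0.4 kg: a rectangular foot 104 (x) x 60 (y) x 18 mm high with a raised block 84 x 42 mm on top of it, from 18 to 34 mm, that bears 3 mm tread ribs (total height 37 mm). Grasp the raised block across its 42 mm width (along y). Origin at the centre of the underside, x along its length, z up through the ribbed side. At the start it sits in the mould's cavity.
- cast_mid (a point): The middle of the cast: on its z axis, 18 mm above its underside. The lamp must point here.
- mould: Open dark steel mould, fixed to the desk, 124 (x) x 80 (y) x 26 mm high; cavity 108 x 64 mm, 18 mm deep, floor 8 mm above the desk, so the cast's foot ends level with the rim and only its raised block stands out. Origin at the centre of the underside on the desk, x along its length.
- tray: Shallow grey plastic tray, fixed to the desk, outside 132 (x) x 88 (y) mm, inside 122 x 78 mm, floor 5 mm and rim 12 mm above the desk. Origin at the centre of the underside on the desk, x along its length.
- lamp_axis (a point): Point on the lamp's vertical swivel axis at the height of the tilt hinge, 105 mm above the desk. Its x axis points level the way the head faces, its y axis lies along the tilt hinge. The lamp stands fixed on a round black foot of radius 58 mm, with a yoke 150 mm wide over its hinge caps.
- lamp_face (a point): Centre of the lamp's white panel (about 100 x 94 mm, in a black head 112 mm wide, 110 mm high and 16 mm thick); x points straight out of the panel, y along the hinge, z up the panel towards the handle. It lies 45 mm from the tilt hinge along z and 8 mm along x.
- lamp_handle (a point): Middle of the steel handle bar along the head's top edge: round, 12 mm diameter, free over 74 mm between its two stems, 132 mm from the tilt hinge along the head's z, 32 mm clear of the head's top edge. Pinch it from above.
- lamp_swivel (a joint): Swivel of the lamp about the vertical (rad), counter-clockwise from above positive, 0 when the head faces straight ahead of the robot (+x); a turn either way is free; friction (0.12 N m) holds it.
- lamp_tilt (a joint): Tilt of the lamp's head (rad): 0 upright, positive leans the handle forward over the lit side so that the panel looks downward; range -0.5 to 1.2; friction (0.3 N m) holds it.
- glue_stick: Bystander: glue stick standing upright, 22 mm across, 90 mm high; origin under its centre.
- clip: Bystander: black bulldog clip standing, 32 x 21 x 34 mm; origin under its centre.
- tape_roll: Bystander: roll of brown tape, 96 mm across, 48 mm high; origin under its centre.
- jar: Bystander: clear jar with grey lid, 58 mm across, 98 mm high; origin under its centre.

How it is judged (in metres and radians):
At the end, for the whole second after the job is handed in: The cast rests in the tray, ribs up: within 20 mm of the tray's centre, underside within 4 mm of its floor, tilt under 0.08 rad. The lamp is still and faces the cast; the line straight out of its panel's centre passes the cast's middle within 20 mm sideways and 20 mm up or down the panel (horizontal distance between cast and tray below 0.02 m and z of cast in the frame of tray below 0.009 m and angle between cast's own z axis and vertical below 0.08 rad and linear speed of cast below 0.02 m/s and x of cast_mid in the frame of lamp_face above 0.03 m and y of cast_mid in the frame of lamp_face between -0.02 and 0.02 m and z of cast_mid in the frame of lamp_face between -0.02 and 0.02 m and velocity of joint lamp_swivel between -0.05 and 0.05 rad/s and velocity of joint lamp_tilt between -0.05 and 0.05 rad/s); the robot touches nothing.
It fails at once if the cast is dropped: it moves faster than 0.7 m/s out of the fingers (linear speed of cast above 0.7 m/s and contact force between the fingers and cast below 0.3 N).
It fails at once if the glue stick, bulldog clip, tape roll or jar is shoved more than 25 mm or knocked over (distance of any of glue_stick, clip, tape_roll, jar from where it was at the start of the episode above 0.025 m or angle between any of glue_stick, clip, tape_roll, jar's own z axis and vertical above 0.5 rad).
It also fails if it takes over 67 s, if anything falls off the work surface, if the arm or the gripper's body presses on something with over 40 N, if the wrist force passes 120 N, or if a joint passes its speed limit or range.

## Working session

There is one attempt and no reset: what is moved stays moved. The work goes in short steps, Python scripts to look and compute and a tool call to move; the robot and the scene stay as the last step left them, time stands still between calls to the robot, and variables do not carry over. Pictures are saved under pics/ and viewed, about 8 in all and at most 12, crops included, and the job is handed in when it is done.

Besides the shell and the picture viewer there is one more tool, called as name([rows], argument=value, ...), one row to a line, values as JSON. carry_out: Moves the arm, as the interface text tells. Its arguments: {"type":"object","properties":{"moves":{"type":"array","items":{"type":"object","properties":{"dx":{"type":"number"},"dy":{"type":"number"},"dz":{"type":"number"},"twist":{"type":"number"}}}},"grip":{"type":"number"}},"required":["moves"]}

```bash
mkdir -p pics
cat > h.py <<'E'
from cell import *
import numpy as np, cv2
def grab(n):
    p,d=read_camera(n); c=camera_info(n); 
    return p,d,np.array(c["mtx"]),np.array(c["R"]),np.array(c["t"]).ravel()
def cloud(d,K,R,t):
    v,u=np.mgrid[:480,:640]; 
    C=np.stack([(u-K[0,2])/K[0,0]*d,(v-K[1,2])/K[1,1]*d,d],-1)
    return (C-t)@R
def save(n,p): cv2.imwrite(n,p[...,::-1])
E
python3 - <<'E'
from h import *
for n in("top","scene"):
    p,d,K,R,t=grab(n); save(f"pics/{n}0.png",p); np.savez(n+"0.npz",p=p,d=d,K=K,R=R,t=t)
    print(n,K[0,0],-R.T@t,R[2],(d>0).mean())
s=state();print(s["t"],s["eef_pos"],s["tcp_rot"],s["opening"])
E
```

```text
top 478.03282904012576 [ 378.5307811  -323.43811796 1132.84280667] [ 0.10871095 -0.00708993 -0.99404812] 0.9957877604166666
scene 613.322293669521 [-427.71950409 -879.99278444  801.45540086] [ 0.72711567  0.44470684 -0.5230092 ] 0.9936783854166666
0.1 [ 240.33993985 -576.69753609  214.12906098] [-3.14062408e+00 -1.03866289e-04  3.94757148e-01] 0.996166404091405
```

View pics/top0.png

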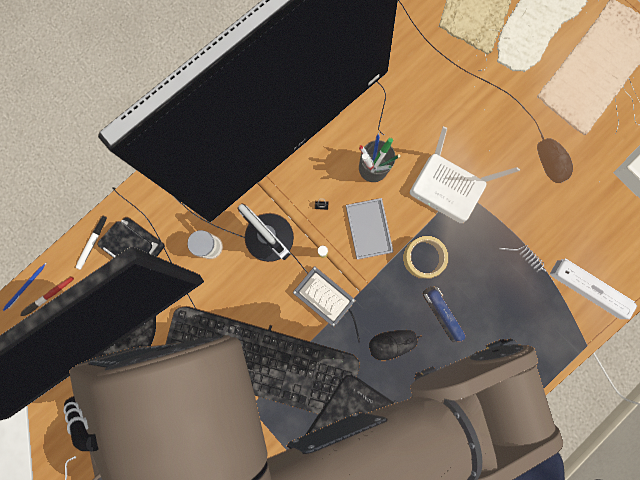

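View pics/scene0.png

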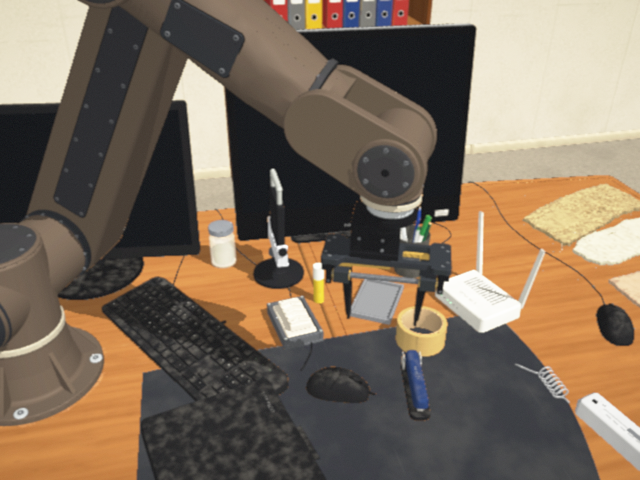

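The top view shows the mould and cast at about (325,297), tray (368,228), lamp (265,235), glue stick (322,251), clip (321,205), tape (426,257) and jar (204,243). The scene view agrees. Next is an enlarged crop with depth measurements.

Run:
```python
from h import *
z=np.load("top0.npz");p,d,K,R,t=[z[k] for k in("p","d","K","R","t")]
save("pics/crop1.png",cv2.resize(p[180:330,230:430],None,fx=4,fy=4,interpolation=cv2.INTER_CUBIC))
X=cloud(d,K,R,t)
for n,u,v in[("desk",300,255),("cast",325,297),("tray",368,228),("glue",322,251),("clip",321,205),("jar",204,243),("tape rim",410,255),("handle",263,230)]:
    print(n,X[v,u].round(1))
def rect(name,lo,hi,box):
    u0,u1,v0,v1=box; S=X[v0:v1,u0:u1].reshape(-1,3); S=S[(S[:,2]>lo)&(S[:,2]<hi)]
    m=cv2.minAreaRect(S[:,:2].astype(np.float32)); print(name,len(S),m,np.median(S,0).round(1))
rect("block",30,60,(290,362,262,332)); rect("mould",18,60,(290,362,262,332)); rect("tray",4,25,(342,396,194,262))
# lamp: head points
S=X[195:262,230:300].reshape(-1,3); 
for lo,hi in((120,200),(200,260)):
    Q=S[(S[:,2]>lo)&(S[:,2]<hi)]; print("lamp",lo,len(Q),cv2.minAreaRect(Q[:,:2].astype(np.float32)),Q[:,2].max())
```

```text
desk [ 457.1 -272.    -1.7]
cast [ 360.6 -333.8   46. ]
tray [ 525.1 -431.4    9.8]
glue [ 460.7 -323.9   92.6]
clip [ 575.4 -318.4   18.4]
jar [470.  -68.3 100.7]
tape rim [ 460.9 -524.6   48. ]
handle [ 484.6 -212.7  246.6]
block 770 ((362.9148254394531, -331.17333984375), (122.07058715820312, 78.272705078125), 51.54684066772461) [ 362.4 -330.8   43.6]
mould 1767 ((362.7781982421875, -330.7633056640625), (123.78366088867188, 79.9513931274414), 51.90351867675781) [ 362.  -331.    28.9]
tray 1998 ((527.6203002929688, -433.25244140625), (161.39825439453125, 127.01287841796875), 1.3996367454528809) [ 523.9 -433.1    7.1]
lamp 120 119 ((495.01171875, -199.13938903808594), (105.90242004394531, 19.884033203125), 44.432979583740234) 199.2198048420278
lamp 200 462 ((497.987548828125, -197.955810546875), (111.37565612792969, 15.92928695678711), 44.5057373046875) 247.88671514753128
```

View pics/crop1.png

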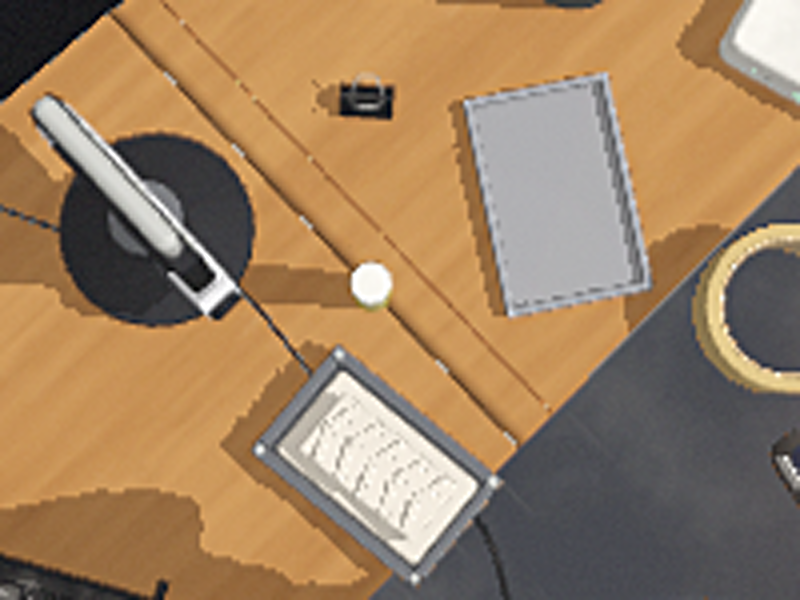

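Run:
```python
from h import *
z=np.load("scene0.npz");p,d,K,R,t=[z[k] for k in("p","d","K","R","t")]
save("pics/crop2.png",cv2.resize(p[160:295,240:340],None,fx=4.4,fy=4.4,interpolation=cv2.INTER_CUBIC))
z=np.load("top0.npz");p,d,K,R,t=[z[k] for k in("p","d","K","R","t")]
def px(u,v,h):
    r=R.T@np.array([(u-K[0,2])/K[0,0],(v-K[1,2])/K[1,1],1]); c=-R.T@t; return c+r*(h-c[2])/r[2]
c=np.array([px(230+u/4,180+v/4,12)[:2] for u,v in((465,100),(605,75),(650,285),(512,315))]); print(c.round(1),c.mean(0))
e=(c[0]+c[1]-c[2]-c[3])/2; print("tray yaw",np.degrees(np.arctan2(e[1],e[0])),np.linalg.norm(e))
e=px(230+157/4,180+230/4,12); print("foot",e)
for n,u,v,h in(("glue",371,285,90),("clip",366,102,34),("tape",0,0,48)): print(n,px(230+u/4,180+v/4,h).round(0))
X=cloud(d,K,R,t)
S=X[195:262,230:300].reshape(-1,3)
for lo,hi in((225,260),(196,218),(100,150)):
    Q=S[(S[:,2]>lo)&(S[:,2]<hi)]; print(lo,len(Q),cv2.minAreaRect(Q[:,:2].astype(np.float32)))
z=np.load("scene0.npz");p,d,K,R,t=[z[k] for k in("p","d","K","R","t")]
X=cloud(d,K,R,t); S=X[160:270,240:320].reshape(-1,3)
for lo,hi in((225,260),(120,200)):
    Q=S[(S[:,2]>lo)&(S[:,2]<hi)&(abs(S[:,0]-497)<80)&(abs(S[:,1]+198)<80)]; print(lo,len(Q),cv2.minAreaRect(Q[:,:2].astype(np.float32)))
```

```text
[[ 578.3 -378.4]
 [ 595.9 -461.4]
 [ 471.3 -489.9]
 [ 451.3 -409. ]] [ 524.22396718 -434.68853672]
tray yaw 13.213306824834518 129.25333108036406
foot [ 495.33103794 -198.85595069   12.        ]
glue [ 460. -326.   90.]
clip [ 572. -320.   34.]
tape [ 622. -107.   48.]
225 315 ((498.05023193359375, -198.27134704589844), (94.34231567382812, 11.913320541381836), 44.33406066894531)
196 164 ((498.262451171875, -198.23545837402344), (111.37565612792969, 16.7134952545166), 44.5057373046875)
100 104 ((497.4064025878906, -197.20175170898438), (147.386962890625, 21.296714782714844), 44.154380798339844)
225 155 ((497.6591491699219, -201.2440948486328), (97.79119873046875, 11.671892166137695), 44.427616119384766)
120 505 ((492.1355895996094, -195.49078369140625), (116.64928436279297, 20.533241271972656), 53.84868621826172)
```

View pics/crop2.png

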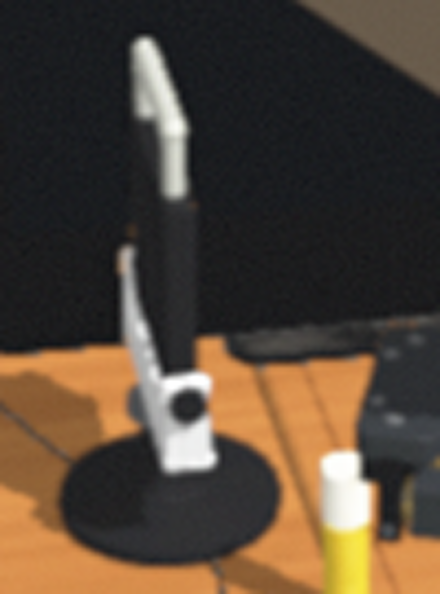

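The head's broad visible side (about (150,250) in the crop) is black, so the white panel faces away from the scene camera. That puts its yaw at about −45.6°. Next I move above the mould.

carry_out([
  {"dx": 0.04, "dy": -0.035, "twist": -6},
  {"dx": 0.08, "dy": -0.07, "twist": -12},
  {"dx": 0.12, "dy": -0.105, "twist": -18},
  {"dx": 0.15, "dy": -0.13, "twist": -24},
  {"dx": 0.18, "dy": -0.155, "dz": 0.02, "twist": -29.3},
], grip=0.095)

```text
schema error: expected keys dx, dy, dz, twist
```

```bash
cat >> h.py <<'E'
def go(x,y,z,yawdeg):
    s=state(); r=s["tcp_rot"]; yw=r[2]; e=np.array(s["eef_pos"]); D=np.array([x,y,z])-e; c,n=np.cos(yw),np.sin(yw)
    print("t",s["t"],"eef",e.round(1),"rpy",np.degrees(r).round(2),"F",np.round(s["ft_force"],1),"open",round(s["opening"]*95.1,1))
    print("dx %.4f dy %.4f dz %.4f twist %.2f"%((c*D[0]+n*D[1])/1e3,(n*D[0]-c*D[1])/1e3,-D[2]/1e3,np.degrees(yw)-yawdeg))
E
python3 -c "
from h import *
go(362.8,-330.8,90,51.9)"
```

```text
t 0.1 eef [ 240.3 -576.7  214.1] rpy [-1.7994e+02 -1.0000e-02  2.2620e+01] F [0.1 0.6 0.3] open 94.7
dx 0.2076 dy -0.1799 dz 0.1241 twist -29.28
```

carry_out([
  {"dx": 0.04, "dy": -0.035, "dz": 0, "twist": -6},
  {"dx": 0.08, "dy": -0.07, "dz": 0, "twist": -12},
  {"dx": 0.12, "dy": -0.105, "dz": 0, "twist": -18},
  {"dx": 0.15, "dy": -0.13, "dz": 0, "twist": -24},
  {"dx": 0.18, "dy": -0.155, "dz": 0.02, "twist": -29.3},
], grip=0.095)

```text
t: 0.6
eef_pos: [348.1, -363.1, 196.1]
tcp_rot: [3.138, 0.001, 0.911]
ft_force: [0.1, -1.1, -0.1]
opening: 0.998
```

```bash
python3 -c "
from h import *
go(362.8,-330.8,80,51.9)"
```

```text
t 0.6 eef [ 348.1 -363.1  196.1] rpy [1.798e+02 5.000e-02 5.218e+01] F [ 0.1 -1.1 -0.1] open 94.9
dx 0.0345 dy -0.0082 dz 0.1161 twist 0.28
```

carry_out([
  {"dx": 0.036, "dy": -0.008, "dz": 0.03, "twist": 0},
  {"dx": 0.036, "dy": -0.008, "dz": 0.06, "twist": 0},
  {"dx": 0.036, "dy": -0.008, "dz": 0.09, "twist": 0},
  {"dx": 0.036, "dy": -0.008, "dz": 0.12, "twist": 0},
  {"dx": 0.036, "dy": -0.008, "dz": 0.12, "twist": 0},
])

```text
t: 1.1
eef_pos: [361.8, -330.0, 71.9]
tcp_rot: [-3.136, -0.001, 0.906]
ft_force: [-0.4, 0.1, 0.8]
opening: 0.997
```

```bash
python3 -c "
from h import *
go(362.8,-330.8,29,51.9)
p,d,K,R,t=grab('scene'); save('pics/s3.png',cv2.resize(p[230:370,200:380],None,fx=4,fy=4,interpolation=cv2.INTER_CUBIC))"
```

```text
t 1.1 eef [ 361.8 -330.    71.9] rpy [-1.7967e+02 -7.0000e-02  5.1930e+01] F [-0.4  0.1  0.8] open 94.8
dx -0.0000 dy 0.0013 dz 0.0429 twist 0.03
```

View pics/s3.png

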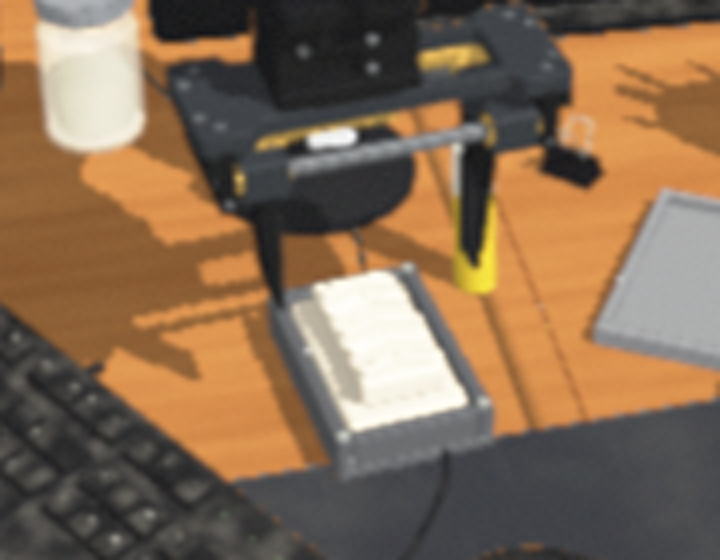

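The fingers straddle the mould, with tips near (280,295) and (475,260), and the glue stick stands clear behind the right finger. Descending.

carry_out([
  {"dx": 0, "dy": 0.001, "dz": 0.015, "twist": 0},
  {"dx": 0, "dy": 0.001, "dz": 0.03, "twist": 0},
  {"dx": 0, "dy": 0.001, "dz": 0.038, "twist": 0},
  {"dx": 0, "dy": 0.001, "dz": 0.043, "twist": 0},
  {"dx": 0, "dy": 0.001, "dz": 0.043, "twist": 0},
])

```text
t: 1.65
eef_pos: [363.7, -332.1, 32.0]
tcp_rot: [3.141, 0.0, 0.906]
ft_force: [0.3, -0.4, 0.5]
opening: 0.999
```

carry_out([
  {"dx": 0, "dy": 0, "dz": 0, "twist": 0},
  {"dx": 0, "dy": 0, "dz": 0, "twist": 0},
  {"dx": 0, "dy": 0, "dz": 0, "twist": 0},
  {"dx": 0, "dy": 0, "dz": 0, "twist": 0},
  {"dx": 0, "dy": 0, "dz": 0, "twist": 0},
], grip=0.03)

```text
t: 2.15
eef_pos: [363.7, -332.0, 31.8]
tcp_rot: [3.141, 0.0, 0.906]
ft_force: [0.5, 0.1, -0.2]
opening: 0.631
```

carry_out([
  {"dx": 0, "dy": 0, "dz": 0.002, "twist": 0},
  {"dx": 0, "dy": 0, "dz": 0.002, "twist": 0},
  {"dx": 0, "dy": 0, "dz": 0.002, "twist": 0},
  {"dx": 0, "dy": 0, "dz": 0.002, "twist": 0},
  {"dx": 0, "dy": 0, "dz": 0.002, "twist": 0},
])

```text
t: 2.65
eef_pos: [363.6, -331.9, 29.5]
tcp_rot: [-3.141, 0.0, 0.906]
ft_force: [-0.1, -0.2, -2.9]
opening: 0.44
```

carry_out([
  {"dx": 0, "dy": 0, "dz": 0, "twist": 0},
  {"dx": 0, "dy": 0, "dz": 0, "twist": 0},
  {"dx": 0, "dy": 0, "dz": 0, "twist": 0},
  {"dx": 0, "dy": 0, "dz": 0, "twist": 0},
  {"dx": 0, "dy": 0, "dz": 0, "twist": 0},
])

```text
t: 3.15
eef_pos: [363.7, -332.0, 29.6]
tcp_rot: [3.142, 0.0, 0.906]
ft_force: [0.0, 0.2, -2.1]
opening: 0.437
```

Gripped at 41.6 mm. Lifting.

carry_out([
  {"dx": 0, "dy": 0, "dz": -0.005, "twist": 0},
  {"dx": 0, "dy": 0, "dz": -0.015, "twist": 0},
  {"dx": 0, "dy": 0, "dz": -0.03, "twist": 0},
  {"dx": 0, "dy": 0, "dz": -0.045, "twist": 0},
  {"dx": 0, "dy": 0, "dz": -0.06, "twist": 0},
])

```text
t: 3.65
eef_pos: [363.7, -332.0, 91.0]
tcp_rot: [3.141, 0.0, 0.906]
ft_force: [0.2, -1.1, -2.5]
opening: 0.437
```

carry_out([
  {"dx": 0, "dy": 0, "dz": -0.02, "twist": 0},
  {"dx": 0, "dy": 0, "dz": -0.035, "twist": 0},
  {"dx": 0, "dy": 0, "dz": -0.05, "twist": 0},
  {"dx": 0, "dy": 0, "dz": -0.05, "twist": 0},
  {"dx": 0, "dy": 0, "dz": -0.05, "twist": 0},
])

```text
t: 4.15
eef_pos: [363.6, -331.9, 139.9]
tcp_rot: [3.141, 0.0, 0.906]
ft_force: [-0.4, -0.1, -2.8]
opening: 0.445
```

```bash
python3 -c "
from h import *
go(524.5,-434,140,13.2)
p,d,K,R,t=grab('scene'); save('pics/s4.png',cv2.resize(p[180:370,200:440],None,fx=3.2,fy=3.1,interpolation=cv2.INTER_CUBIC))"
```

```text
t 4.15 eef [ 363.6 -331.9  139.9] rpy [1.7995e+02 1.0000e-02 5.1930e+01] F [-0.4 -0.1 -2.8] open 42.3
dx 0.0188 dy 0.1897 dz -0.0001 twist 38.73
```

View pics/s4.png

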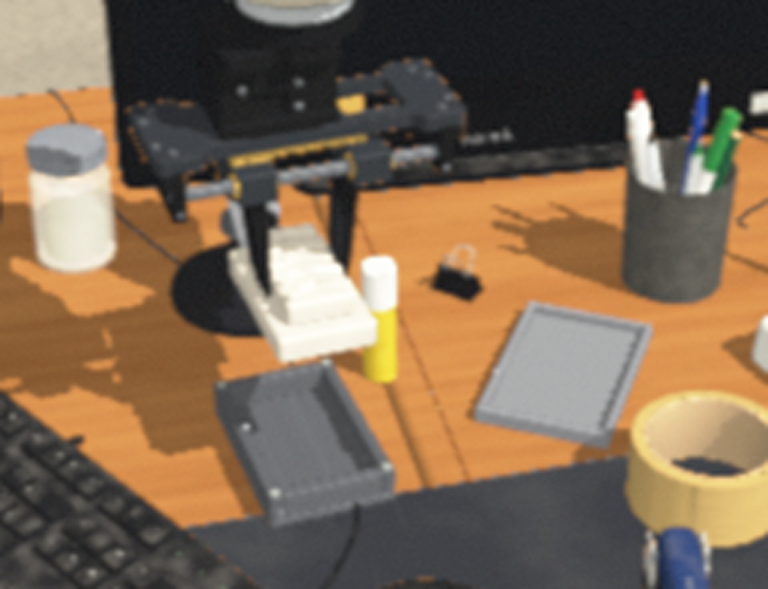

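The cast hangs level at about (305,300), well above the glue stick. Carrying it to the tray.

carry_out([
  {"dx": 0.002, "dy": 0.015, "dz": 0, "twist": 0},
  {"dx": 0.005, "dy": 0.045, "dz": 0, "twist": 5},
  {"dx": 0.008, "dy": 0.08, "dz": 0, "twist": 12},
  {"dx": 0.012, "dy": 0.12, "dz": 0, "twist": 19},
  {"dx": 0.015, "dy": 0.15, "dz": 0, "twist": 26},
])

```text
t: 4.7
eef_pos: [492.4, -413.5, 138.4]
tcp_rot: [-3.141, 0.0, 0.447]
ft_force: [0.4, 0.0, -3.3]
opening: 0.44
```

```bash
python3 -c "
from h import *
go(524.5,-434,80,13.2)"
```

```text
t 4.7 eef [ 492.4 -413.5  138.4] rpy [-1.7994e+02  2.0000e-02  2.5630e+01] F [ 0.4  0.  -3.3] open 41.8
dx 0.0201 dy 0.0324 dz 0.0584 twist 12.43
```

carry_out([
  {"dx": 0.01, "dy": 0.016, "dz": 0, "twist": 6},
  {"dx": 0.02, "dy": 0.032, "dz": 0.01, "twist": 12.5},
  {"dx": 0.02, "dy": 0.032, "dz": 0.03, "twist": 12.5},
  {"dx": 0.02, "dy": 0.032, "dz": 0.05, "twist": 12.5},
  {"dx": 0.02, "dy": 0.032, "dz": 0.058, "twist": 12.5},
])

```text
t: 5.2
eef_pos: [522.0, -431.8, 78.4]
tcp_rot: [-3.138, 0.002, 0.234]
ft_force: [-0.5, 0.1, -2.7]
opening: 0.439
```

```bash
python3 -c "
from h import *
go(524.5,-434,27,13.2)
p,d,K,R,t=grab('scene'); save('pics/s5.png',cv2.resize(p[200:360,300:500],None,fx=3.8,fy=3.7,interpolation=cv2.INTER_CUBIC))"
```

```text
t 5.2 eef [ 522.  -431.8   78.4] rpy [-1.7977e+02  1.4000e-01  1.3420e+01] F [-0.5  0.1 -2.7] open 41.8
dx 0.0019 dy 0.0027 dz 0.0514 twist 0.22
```

View pics/s5.png

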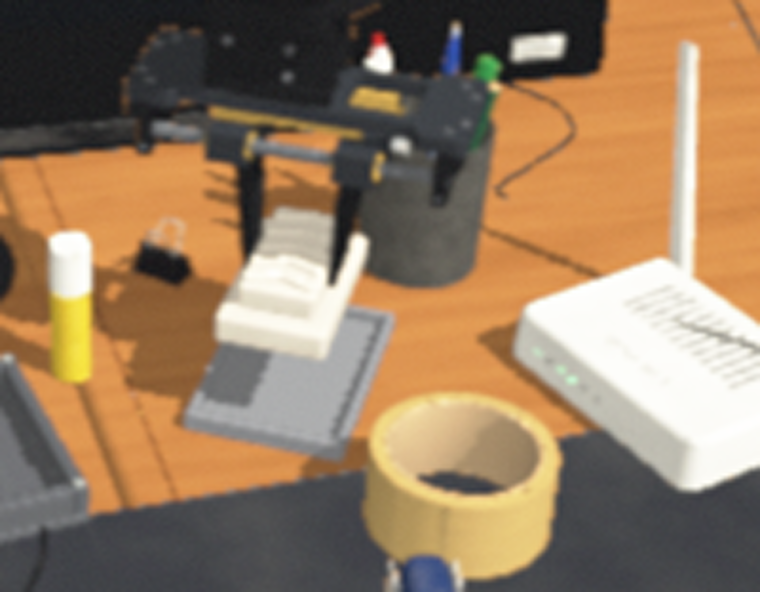

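The cast is aligned with the tray below it. Lowering.

carry_out([
  {"dx": 0.001, "dy": 0.002, "dz": 0.012, "twist": 0},
  {"dx": 0.001, "dy": 0.002, "dz": 0.025, "twist": 0},
  {"dx": 0.001, "dy": 0.002, "dz": 0.036, "twist": 0},
  {"dx": 0.001, "dy": 0.002, "dz": 0.044, "twist": 0},
  {"dx": 0.001, "dy": 0.002, "dz": 0.048, "twist": 0},
])

```text
t: 5.75
eef_pos: [524.1, -434.2, 32.7]
tcp_rot: [-3.141, 0.001, 0.234]
ft_force: [-0.5, -0.5, -3.0]
opening: 0.441
```

carry_out([
  {"dx": 0, "dy": 0, "dz": 0.001, "twist": 0},
  {"dx": 0, "dy": 0, "dz": 0.002, "twist": 0},
  {"dx": 0, "dy": 0, "dz": 0.003, "twist": 0},
  {"dx": 0, "dy": 0, "dz": 0.003, "twist": 0},
  {"dx": 0, "dy": 0, "dz": 0.003, "twist": 0},
])

```text
t: 6.25
eef_pos: [524.5, -434.5, 30.9]
tcp_rot: [3.141, -0.0, 0.234]
ft_force: [0.1, -0.7, -2.8]
opening: 0.437
```

carry_out([
  {"dx": 0, "dy": 0, "dz": 0.001, "twist": 0},
  {"dx": 0, "dy": 0, "dz": 0.002, "twist": 0},
  {"dx": 0, "dy": 0, "dz": 0.003, "twist": 0},
  {"dx": 0, "dy": 0, "dz": 0.004, "twist": 0},
  {"dx": 0, "dy": 0, "dz": 0.004, "twist": 0},
])

```text
t: 6.75
eef_pos: [524.4, -434.4, 26.5]
tcp_rot: [-3.142, 0.0, 0.234]
ft_force: [-0.9, -0.4, -2.6]
opening: 0.438
```

carry_out([
  {"dx": 0, "dy": 0, "dz": 0.001, "twist": 0},
  {"dx": 0, "dy": 0, "dz": 0.001, "twist": 0},
  {"dx": 0, "dy": 0, "dz": 0.001, "twist": 0},
])

```text
t: 7.05
eef_pos: [524.4, -434.5, 26.5]
tcp_rot: [3.141, -0.0, 0.234]
ft_force: [-2.0, 2.2, 5.0]
opening: 0.44
```

Contact: the cast is on the floor. Releasing and rising.

carry_out([
  {"dx": 0, "dy": 0, "dz": 0, "twist": 0},
  {"dx": 0, "dy": 0, "dz": 0, "twist": 0},
  {"dx": 0, "dy": 0, "dz": 0, "twist": 0},
  {"dx": 0, "dy": 0, "dz": 0, "twist": 0},
  {"dx": 0, "dy": 0, "dz": 0, "twist": 0},
], grip=0.07)

```text
t: 7.55
eef_pos: [524.4, -434.5, 25.6]
tcp_rot: [3.142, 0.0, 0.234]
ft_force: [-0.5, -0.1, 0.8]
opening: 0.731
```

carry_out([
  {"dx": 0, "dy": 0, "dz": -0.02, "twist": 0},
  {"dx": 0, "dy": 0, "dz": -0.05, "twist": 0},
  {"dx": 0, "dy": 0, "dz": -0.1, "twist": 0},
  {"dx": 0, "dy": 0, "dz": -0.15, "twist": 0},
  {"dx": 0, "dy": 0, "dz": -0.2, "twist": 0},
])

```text
t: 8.05
eef_pos: [524.2, -434.2, 227.6]
tcp_rot: [-3.142, 0.0, 0.234]
ft_force: [0.0, -0.6, 0.9]
opening: 0.737
```

carry_out([
  {"dx": 0, "dy": 0, "dz": -0.04, "twist": 0},
  {"dx": 0, "dy": 0, "dz": -0.08, "twist": 0},
  {"dx": 0, "dy": 0, "dz": -0.09, "twist": 0},
])

```text
t: 8.35
eef_pos: [525.0, -435.0, 320.8]
tcp_rot: [3.135, -0.004, 0.234]
ft_force: [-0.3, -0.5, 0.1]
opening: 0.735
```

```bash
python3 -c "
from h import *
go(498,-199,310,44.4)
p,d,K,R,t=grab('scene'); save('pics/s6.png',p)
p,d,K,R,t=grab('top'); save('pics/t6.png',p); np.savez('t6.npz',p=p,d=d,K=K,R=R,t=t)
v=np.hstack([cv2.imread('pics/s6.png')[160:360,240:440],cv2.imread('pics/t6.png')[150:350,260:460]]); cv2.imwrite('pics/c6.png',cv2.resize(v,None,fx=2,fy=2,interpolation=cv2.INTER_CUBIC))"
```

```text
t 8.35 eef [ 525.  -435.   320.8] rpy [179.65  -0.21  13.43] F [-0.3 -0.5  0.1] open 69.9
dx 0.0285 dy -0.2358 dz 0.0108 twist -30.97
```

View pics/c6.png

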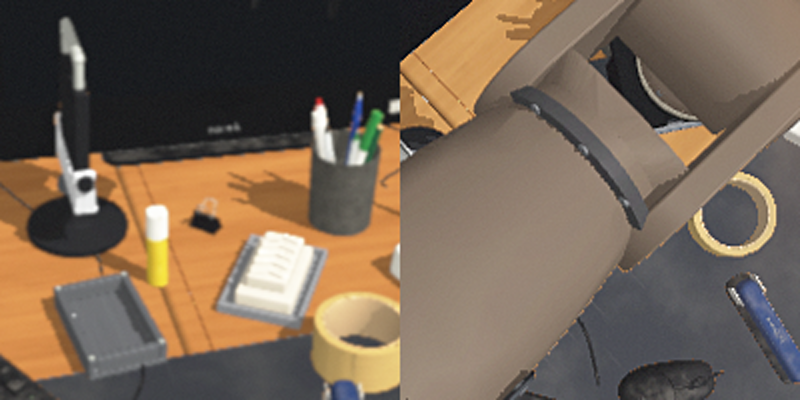

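The cast lies flat in the tray with ribs up, and the bystanders are untouched. Before going to the lamp I check clearance to the monitors.

Run:
```python
from h import *
P=[]
for n in("top0","scene0"):
    z=np.load(n+".npz");d=z["d"];X=cloud(d,z["K"],z["R"],z["t"])[d>0];P.append(X)
P=np.vstack(P); a=np.array([497.5,-198.5])
for lo,hi in((150,220),(220,300),(300,450),(450,700)):
    S=P[(P[:,2]>lo)&(P[:,2]<hi)]; r=np.hypot(*(S[:,:2]-a).T); S=S[r>85]; r=r[r>85]; 
    an=np.degrees(np.arctan2(S[:,1]+198.5,S[:,0]-497.5))//30*30
    print(lo,{int(k):int(r[an==k].min()) for k in np.unique(an) if r[an==k].min()<260})
```

```text
150 {-30: 165, 0: 123, 30: 120, 60: 122, 90: 169, 120: 168}
220 {-30: 178, 0: 129, 30: 125, 60: 134, 90: 169, 120: 168}
300 {-30: 189, 0: 141, 30: 134, 60: 143, 90: 169, 120: 169, 150: 211}
450 {-180: 166, -30: 205, 0: 156, 30: 152, 60: 159, 120: 243, 150: 170}
```

carry_out([
  {"dx": 0.006, "dy": -0.045, "dz": 0, "twist": -6},
  {"dx": 0.012, "dy": -0.09, "dz": 0, "twist": -12},
  {"dx": 0.018, "dy": -0.135, "dz": 0, "twist": -18},
  {"dx": 0.023, "dy": -0.18, "dz": 0, "twist": -24},
  {"dx": 0.027, "dy": -0.215, "dz": 0, "twist": -31},
], grip=0.06)

```text
t: 8.95
eef_pos: [499.6, -216.5, 313.6]
tcp_rot: [-3.138, 0.001, 0.78]
ft_force: [0.3, 0.1, 0.1]
opening: 0.632
```

```bash
python3 -c "
from h import *
go(498,-199,280,44.4)"
```

```text
t 8.95 eef [ 499.6 -216.5  313.6] rpy [-1.7982e+02  4.0000e-02  4.4700e+01] F [0.3 0.1 0.1] open 60.1
dx 0.0111 dy -0.0136 dz 0.0336 twist 0.30
```

carry_out([
  {"dx": 0.011, "dy": -0.0135, "dz": 0, "twist": 0},
  {"dx": 0.011, "dy": -0.0135, "dz": 0.015, "twist": 0},
  {"dx": 0.011, "dy": -0.0135, "dz": 0.035, "twist": 0},
  {"dx": 0.011, "dy": -0.0135, "dz": 0.035, "twist": 0},
  {"dx": 0.011, "dy": -0.0135, "dz": 0.035, "twist": 0},
])

```text
t: 9.45
eef_pos: [499.1, -202.0, 280.0]
tcp_rot: [-3.14, 0.001, 0.773]
ft_force: [0.1, 0.2, 0.1]
opening: 0.632
```

```bash
python3 -c "
from h import *
go(498,-199,219,44.4)
p,d,K,R,t=grab('scene'); save('pics/s7.png',cv2.resize(p[100:300,180:380],None,fx=3,fy=3,interpolation=cv2.INTER_CUBIC))"
```

```text
t 9.45 eef [ 499.1 -202.   280. ] rpy [-1.7991e+02  4.0000e-02  4.4310e+01] F [0.1 0.2 0.1] open 60.1
dx 0.0013 dy -0.0030 dz 0.0610 twist -0.09
```

View pics/s7.png

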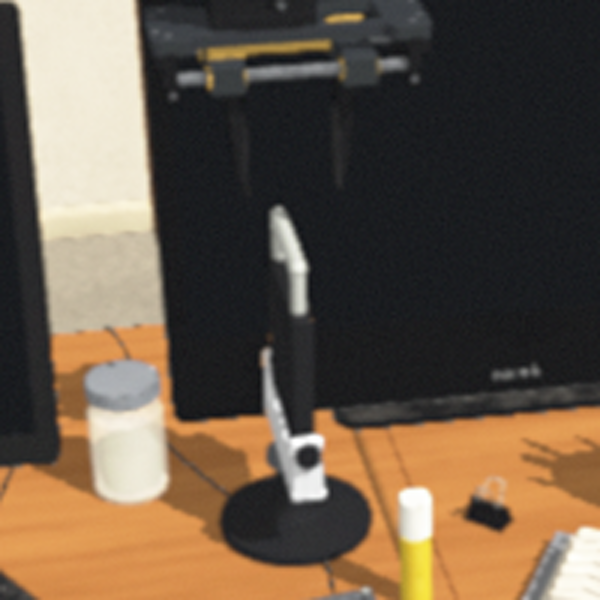

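The finger tips at (247,190) and (340,185) straddle the handle at (285,235). Descending and pinching.

carry_out([
  {"dx": 0.001, "dy": -0.003, "dz": 0.01, "twist": 0},
  {"dx": 0.001, "dy": -0.003, "dz": 0.025, "twist": 0},
  {"dx": 0.001, "dy": -0.003, "dz": 0.04, "twist": 0},
  {"dx": 0.001, "dy": -0.003, "dz": 0.055, "twist": 0},
  {"dx": 0.001, "dy": -0.003, "dz": 0.061, "twist": 0},
])

```text
t: 10.0
eef_pos: [497.3, -198.6, 218.4]
tcp_rot: [-3.14, 0.0, 0.775]
ft_force: [0.4, -0.2, 0.1]
opening: 0.629
```

carry_out([
  {"dx": 0, "dy": 0, "dz": 0, "twist": 0},
  {"dx": 0, "dy": 0, "dz": 0, "twist": 0},
  {"dx": 0, "dy": 0, "dz": 0, "twist": 0},
  {"dx": 0, "dy": 0, "dz": 0, "twist": 0},
  {"dx": 0, "dy": 0, "dz": 0, "twist": 0},
], grip=0.0)

```text
t: 10.5
eef_pos: [497.9, -198.9, 220.0]
tcp_rot: [3.141, -0.0, 0.775]
ft_force: [-0.0, -0.4, 0.1]
opening: 0.268
```

carry_out([
  {"dx": 0, "dy": 0, "dz": 0, "twist": 0},
  {"dx": 0, "dy": 0, "dz": 0, "twist": 0},
  {"dx": 0, "dy": 0, "dz": 0, "twist": 0},
  {"dx": 0, "dy": 0, "dz": 0, "twist": 0},
  {"dx": 0, "dy": 0, "dz": 0, "twist": 0},
])

```text
t: 11.0
eef_pos: [497.8, -198.8, 219.7]
tcp_rot: [3.141, 0.0, 0.775]
ft_force: [-1.7, 0.2, 1.9]
opening: 0.119
```

Pinched at 11.3 mm. Swivelling.

carry_out([
  {"dx": 0, "dy": 0, "dz": 0, "twist": 3},
  {"dx": 0, "dy": 0, "dz": 0, "twist": 7},
  {"dx": 0, "dy": 0, "dz": 0, "twist": 11},
  {"dx": 0, "dy": 0, "dz": 0, "twist": 15},
  {"dx": 0, "dy": 0, "dz": 0, "twist": 19},
])

```text
t: 11.5
eef_pos: [497.3, -198.8, 219.7]
tcp_rot: [-3.141, 0.001, 0.441]
ft_force: [-3.6, 0.7, 4.2]
opening: 0.117
```

carry_out([
  {"dx": 0, "dy": 0, "dz": 0, "twist": 4},
  {"dx": 0, "dy": 0, "dz": 0, "twist": 8},
  {"dx": 0, "dy": 0, "dz": 0, "twist": 12},
  {"dx": 0, "dy": 0, "dz": 0, "twist": 16},
  {"dx": 0, "dy": 0, "dz": 0, "twist": 19},
])

```text
t: 12.0
eef_pos: [496.8, -198.6, 219.7]
tcp_rot: [-3.141, 0.002, 0.11]
ft_force: [-6.6, 1.7, 5.9]
opening: 0.116
```

Run:
```python
from h import *
go(497.6,-198.6,219,6.5); print(state()["moment"])
a=np.array([497.6,-198.6]);c=np.array([524.4,-434.5]);d=c-a;r=np.hypot(*d);h=23-105
th=np.arctan2(-h,r)+np.arcsin(45/np.hypot(r,h));print("yaw",np.degrees(np.arctan2(d[1],d[0])),"r",r,"tilt",th)
for k in(.1,.2,.3,.4,.5,th): print(round(k,3),"fwd %.1f down %.1f"%(132*np.sin(k),132*(1-np.cos(k))))
```

```text
t 12.0 eef [ 496.8 -198.6  219.7] rpy [-1.7996e+02  1.2000e-01  6.2900e+00] F [-6.6  1.7  5.9] open 11.1
dx 0.0008 dy 0.0001 dz 0.0007 twist -0.21
[0.32239541 1.13171594 0.16947203]
yaw -83.51856121178331 r 237.41745934113607 tilt 0.5126833074695155
0.1 fwd 13.2 down 0.7
0.2 fwd 26.2 down 2.6
0.3 fwd 39.0 down 5.9
0.4 fwd 51.4 down 10.4
0.5 fwd 63.3 down 16.2
0.513 fwd 64.7 down 17.0
```

carry_out([
  {"dx": 0, "dy": 0.0065, "dz": 0, "twist": 0},
  {"dx": -0.001, "dy": 0.0132, "dz": 0.001, "twist": 0},
  {"dx": -0.001, "dy": 0.02, "dz": 0.0015, "twist": 0},
  {"dx": -0.002, "dy": 0.0262, "dz": 0.0026, "twist": 0},
  {"dx": -0.002, "dy": 0.0325, "dz": 0.004, "twist": 0},
])

```text
t: 12.5
eef_pos: [500.1, -231.8, 215.8]
tcp_rot: [3.141, -0.002, 0.112]
ft_force: [3.4, 4.0, 3.8]
opening: 0.119
```

carry_out([
  {"dx": 0, "dy": 0.0065, "dz": 0.002, "twist": 0},
  {"dx": 0, "dy": 0.013, "dz": 0.0043, "twist": 0},
  {"dx": 0, "dy": 0.019, "dz": 0.0065, "twist": 0},
  {"dx": 0, "dy": 0.025, "dz": 0.009, "twist": 0},
  {"dx": 0, "dy": 0.031, "dz": 0.012, "twist": 0},
])

```text
t: 13.0
eef_pos: [503.0, -262.7, 203.4]
tcp_rot: [3.141, -0.0, 0.112]
ft_force: [2.6, 3.8, 1.4]
opening: 0.119
```

Run:
```python
from h import *
go(497.6+64.7*.113,-198.6-64.7*.9936,202,6.5)
p,d,K,R,t=grab('top'); np.savez('t8.npz',p=p,d=d,K=K,R=R,t=t)
q,d,K,R,t=grab('scene'); np.savez('s8.npz',p=q,d=d,K=K,R=R,t=t)
v=np.hstack([q[120:320,200:400],p[170:370,220:420]]); save('pics/c8.png',cv2.resize(v,None,fx=2,fy=2,interpolation=cv2.INTER_CUBIC))
```

```text
t 13.0 eef [ 503.  -262.7  203.4] rpy [ 1.7999e+02 -1.0000e-02  6.4100e+00] F [2.6 3.8 1.4] open 11.3
dx 0.0019 dy 0.0004 dz 0.0014 twist -0.09
```

View pics/c8.png

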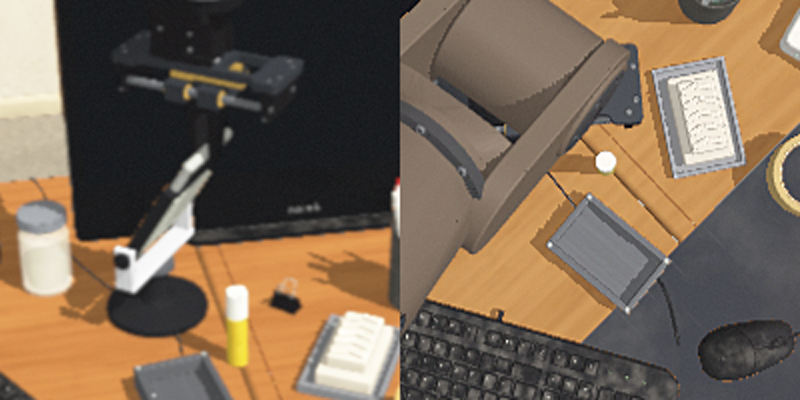

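The head is leaning toward the tray, where the whole cast is visible. Releasing, withdrawing upward and aside, then measuring the aim.

carry_out([
  {"dx": 0, "dy": 0, "dz": 0, "twist": 0},
  {"dx": 0, "dy": 0, "dz": 0, "twist": 0},
  {"dx": 0, "dy": 0, "dz": 0, "twist": 0},
  {"dx": 0, "dy": 0, "dz": 0, "twist": 0},
  {"dx": 0, "dy": 0, "dz": 0, "twist": 0},
], grip=0.05)

```text
t: 13.6
eef_pos: [502.8, -262.1, 203.7]
tcp_rot: [3.141, 0.0, 0.112]
ft_force: [-0.3, -0.3, 0.5]
opening: 0.479
```

carry_out([
  {"dx": 0, "dy": 0, "dz": -0.02, "twist": 0},
  {"dx": 0, "dy": 0, "dz": -0.05, "twist": 0},
  {"dx": 0, "dy": 0, "dz": -0.09, "twist": 0},
  {"dx": 0, "dy": 0, "dz": -0.12, "twist": 0},
  {"dx": 0, "dy": 0.03, "dz": -0.12, "twist": 0},
])

```text
t: 14.1
eef_pos: [507.2, -290.8, 328.8]
tcp_rot: [3.137, -0.006, 0.115]
ft_force: [-0.5, -0.3, -1.1]
opening: 0.523
```

carry_out([
  {"dx": 0, "dy": 0.045, "dz": 0, "twist": 0},
  {"dx": 0, "dy": 0.09, "dz": 0, "twist": 0},
  {"dx": 0, "dy": 0.135, "dz": 0, "twist": 0},
  {"dx": -0.03, "dy": 0.17, "dz": 0, "twist": 0},
  {"dx": -0.06, "dy": 0.2, "dz": 0, "twist": 0},
])

```text
t: 14.6
eef_pos: [468.3, -499.1, 322.7]
tcp_rot: [-3.141, 0.001, 0.113]
ft_force: [0.4, 0.4, 0.2]
opening: 0.527
```

carry_out([
  {"dx": -0.03, "dy": 0.03, "dz": 0, "twist": 0},
  {"dx": -0.06, "dy": 0.06, "dz": 0, "twist": 0},
  {"dx": -0.09, "dy": 0.09, "dz": 0, "twist": 0},
  {"dx": -0.12, "dy": 0.12, "dz": 0, "twist": 0},
  {"dx": -0.15, "dy": 0.14, "dz": 0, "twist": 0},
])

```text
t: 15.1
eef_pos: [334.1, -655.0, 323.1]
tcp_rot: [-3.141, 0.0, 0.112]
ft_force: [-0.0, 0.0, -0.1]
opening: 0.526
```

Run:
```python
from h import *
go(0,0,0,0)
p,d,K,R,t=grab('top'); np.savez('t9.npz',p=p,d=d,K=K,R=R,t=t)
q,ds,Ks,Rs,ts=grab('scene'); np.savez('s9.npz',p=q,d=ds,K=Ks,R=Rs,t=ts)
v=np.hstack([q[160:360,200:400],p[170:370,220:420]]); save('pics/c9.png',cv2.resize(v,None,fx=2,fy=2,interpolation=cv2.INTER_CUBIC))
X=cloud(d,K,R,t); 
def rect(n,S): print(n,len(S),cv2.minAreaRect(S[:,:2].astype(np.float32)),S.mean(0).round(1))
S=X[d>0]; A=S[(abs(S[:,0]-500)<90)&(abs(S[:,1]+225)<95)]
for lo,hi in((207,235),(170,195),(140,170)): rect("lamp%d"%lo,A[(A[:,2]>lo)&(A[:,2]<hi)])
H=A[(A[:,2]>140)&(A[:,2]<235)]; 
B=S[(abs(S[:,0]-524)<75)&(abs(S[:,1]+434)<60)]; rect("cast block",B[(B[:,2]>32)&(B[:,2]<50)]); rect("foot+block",B[(B[:,2]>18)&(B[:,2]<50)])
```

```text
t 15.1 eef [ 334.1 -655.   323.1] rpy [-1.7998e+02  2.0000e-02  6.4000e+00] F [-0.   0.  -0.1] open 50.0
dx -0.2590 dy -0.6881 dz 0.3231 twist 6.40
lamp207 333 ((504.054443359375, -259.06683349609375), (93.72827911376953, 19.697025299072266), 6.161345481872559) [ 503.9 -262.2  223.5]
lamp170 634 ((501.9286804199219, -237.82852172851562), (111.69486999511719, 29.66648292541504), 6.087236404418945) [ 500.8 -237.6  186. ]
lamp140 379 ((497.71929931640625, -215.00099182128906), (112.7763900756836, 30.92987060546875), 13.423117637634277) [ 497.  -215.2  155.2]
cast block 661 ((523.4420776367188, -434.3719177246094), (83.91348266601562, 42.25737380981445), 13.637245178222656) [ 522.9 -434.1   41. ]
foot+block 1123 ((523.6187133789062, -434.1589050292969), (104.47350311279297, 82.55089569091797), 13.769935607910156) [ 521.8 -433.    34. ]
```

View pics/c9.png

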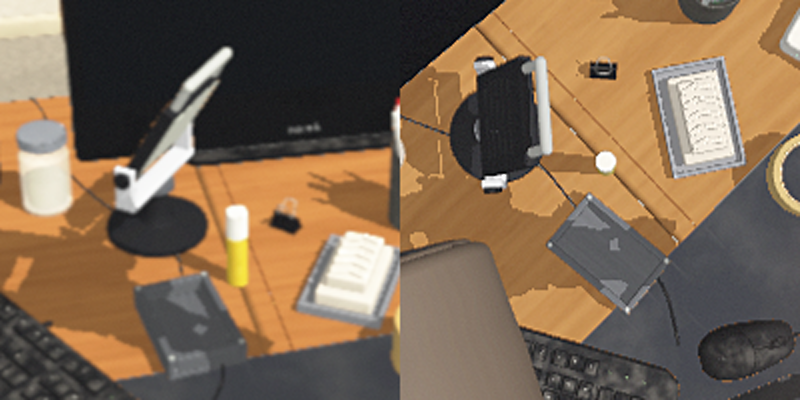

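Run:
```python
from h import *
z=np.load("t9.npz");d=z["d"];X=cloud(d,z["K"],z["R"],z["t"]); G=z["p"].max(-1)
u=(slice(170+30,170+75),slice(220+42,220+66))   # head back in top view
S=X[u].reshape(-1,3); S=S[(S[:,2]>125)&(S[:,2]<205)]
c=S.mean(0)
for _ in range(4):
    n=np.linalg.svd(S-S.mean(0),full_matrices=False)[2][2]; c=S.mean(0); e=(S-c)@n; S=S[abs(e)<max(2.0,2*e.std())]
n*=-np.sign(n[2]); print(len(S),"rms",((S-c)@n).std(),"normal",n,"yaw",np.degrees(np.arctan2(n[1],n[0])),"tilt",np.arcsin(-n[2]))
yaw=np.arctan2(n[1],n[0]); th=np.arcsin(-n[2])
x=n; y=np.array([-np.sin(yaw),np.cos(yaw),0]); zz=np.cross(x,y)
mid=np.array([523.6,-434.4,23.])
A=X[d>0]; A=A[(abs(A[:,0]-500)<90)&(abs(A[:,1]+225)<95)&(A[:,2]>207)&(A[:,2]<250)]
hc=A.mean(0)-[0,0,5]
for nm,f in(("from handle",hc-zz*87+x*8),("from hinge",np.array([496.5,-198.6,105])+zz*45+x*8)):
    v=mid-f; print(nm,f.round(1),"x,y,z in face",(v@x).round(1),(v@y).round(1),(v@zz).round(1))
# bystanders shift
p0=np.load("top0.npz"); X0=cloud(p0["d"],p0["K"],p0["R"],p0["t"])
for nm,(x0,y0,r,lo) in dict(glue=(460,-325,25,60),clip=(574,-319,28,12),tape=(465,-555,65,30),jar=(470,-68,45,60)).items():
    print(nm,[np.round(Q[(np.hypot(Q[...,0]-x0,Q[...,1]-y0)<r)&(Q[...,2]>lo)&(Q[...,2]<115)].mean(0),1) for Q in(X0,X)])
```

```text
825 rms 1.307441036084659 normal [ 0.08160497 -0.84187191 -0.53347194] yaw -84.46345872701164 tilt 0.5627001090467828
from handle [ 500.  -222.8  140.7] x,y,z in face 242.9 3.0 14.1
from hinge [ 499.5 -229.2  138.8] x,y,z in face 236.5 4.2 12.2
glue [array([ 462.1, -324.8,   91. ]), array([ 462.1, -324.9,   91.3])]
clip [array([ 578. , -318.1,   19.9]), array([ 578. , -318.4,   19.6])]
tape [array([ 458.8, -562.3,   48.8]), array([ 458.6, -562.1,   48.9])]
jar [array([469.5, -62.7,  95.2]), array([469.6, -62.7,  95.1])]
```

Run:
```python
from h import *
z=np.load("s9.npz");d=z["d"];K,R,t=z["K"],z["R"],z["t"];X=cloud(d,K,R,t)
yaw=np.radians(-83.7); f=np.array([np.cos(yaw),np.sin(yaw)]); l=np.array([-f[1],f[0]])
S=X[d>0]; S=S[(np.hypot(S[:,0]-500,S[:,1]+225)<110)&(S[:,2]>80)&(S[:,2]<240)]
h=S[S[:,2]>210]; print("handle scene mean",len(h),h.mean(0).round(1))
a=np.array([496.5,-198.6]); q=(S[:,:2]-a)
Q=np.c_[q@f,S[:,2]-105,q@l]; Q=Q[(abs(Q[:,2])<56)&(Q[:,1]>20)]
# fit silhouettes: project on head z for tilt candidates
for th in(.46,.49,.51,.53,.56,.6):
    x=Q[:,0]*np.cos(th)-Q[:,1]*np.sin(th); zz=Q[:,0]*np.sin(th)+Q[:,1]*np.cos(th)
    m=(zz>25)&(zz<95)&(abs(x)<25); lo,hi=np.polyfit(zz[m],x[m],1); print(th,m.sum(),"slope %.3f mean %.1f std %.1f max z %.1f"%(lo,x[m].mean(),x[m].std(),zz.max()))
# model projection
def pj(P): c=R@P+t; return (K@c/c[2])[:2]
for th in(.46,.51,.56):
    o=[]
    for (x,y,w) in((0,-37,132),(0,37,132),(0,-56,100),(0,-75,0)):
        P=np.r_[a+f*(x*np.cos(th)+w*np.sin(th))+l*y,105+w*np.cos(th)-x*np.sin(th)]; o.append(((pj(P)-[200,160])*4).round(0))
    print(th,*o)
save("pics/c10.png",cv2.resize(z["p"][160:300,200:350],None,fx=4,fy=4,interpolation=cv2.INTER_CUBIC))
```

```text
handle scene mean 186 [ 497.9 -267.6  221.7]
0.46 376 slope 0.079 mean 8.3 std 5.8 max z 142.6
0.49 374 slope 0.050 mean 6.4 std 5.6 max z 142.8
0.51 374 slope 0.032 mean 5.1 std 5.6 max z 142.9
0.53 371 slope 0.011 mean 3.8 std 5.5 max z 142.9
0.56 371 slope -0.017 mean 2.0 std 5.5 max z 142.9
0.6 370 slope -0.057 mean -0.5 std 5.6 max z 142.6
0.46 [366. 160.] [432. 100.] [324. 221.] [237. 368.]
0.51 [376. 168.] [442. 108.] [332. 227.] [237. 368.]
0.56 [386. 176.] [452. 116.] [340. 233.] [237. 368.]
```

View pics/c10.png

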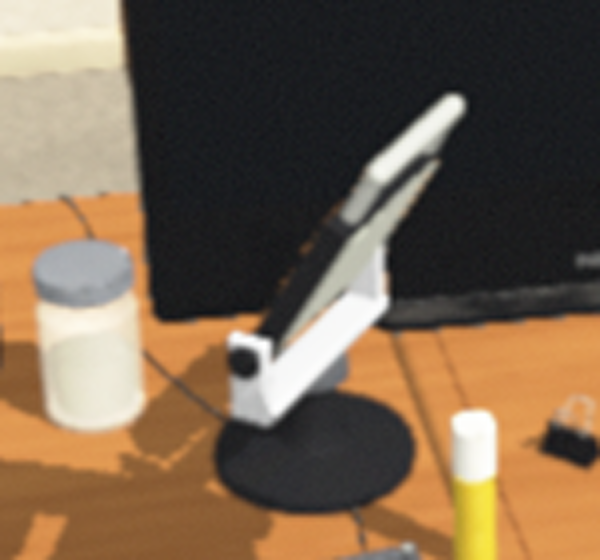

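Independent estimates put the tilt at 0.50–0.56 rad against a wanted 0.51. In every case the aim is within about 14 mm up or down and 4 mm sideways. The robot touches nothing, so I hand in.

```bash
python3 -c "
from cell import *
print(job_done())"
```

```text
the job is handed in; nothing more can be done
None
```

I handed the job in at about 15 s of the 67 s. By my last checks everything is inside the limits, but the lamp's tilt readings disagree somewhat.

- **Cast:** I pinched it by its block, lifted it out of the mould and set it in the tray. It lies flat with its ribs up, about 1 mm from the tray's centre by the top camera.
- **Lamp:** I swivelled the head to about −83.5° and tilted it to about 0.51 rad by its handle, then released it. The line from the panel passes the cast's middle about 3–4 mm off sideways.
- **Tilt disagreement:** Where I released the handle gives a tilt of about 0.51 rad, so close to 0 mm up or down. The scene camera gives about 0.53 rad, or roughly 4 mm. A plane fitted to the head's back in the top view gives 0.56 rad, or 12–14 mm. All three are inside the 20 mm limit.
- **Other things on the desk:** The glue stick, clip, tape roll and jar all measured within 0.5 mm of where they started. The arm is well clear of everything.

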